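Start and close the twist lid of the flux pot

TASK

The blue lid is only resting on top of its flux pot because it was not started in its thread. Without lifting it off, turn it backward (counter-clockwise from above) until it drops down into the thread, then turn it forward (clockwise) until it comes up against its stop, and let go. Leave the solder spool and the loose orange capacitor standing where they are.

Things in the scene. Friction and masses are not known exactly. Their poses are not given: they have to be found in the camera images.
- lid: Blue twist lid, ~0.1 kg, on the pot. Origin: underside centre, z up. Hub 44 mm wide, 14 high; 2 lugs (11 wide, 4 thick) along +-x to 31 mm from axis. Grip bar: 40 mm along x, 16 along y, 14 to 50 mm above origin, white line on top. Starts loose with origin 46 mm above pot's, its x 32 to 55 deg clockwise of pot's x. 2 mm sideways play, low friction. Held firmly, it needs a light push to drop.
- pot: Grey pot, 74 mm wide, rim 50 high, fixed; origin: underside centre, z up. Lugs start on inner ledges. Gaps in these lie on its +-x (white ticks on rim): with lid x within 10 deg of pot x the lid drops 10 mm, hub flush with rim. Stops end the back turn ~10 deg past the gap. Then it turns clockwise, level, 2 mm play, to stops ~64 deg from the gap. Ignore the shut pots with red and white lids.
- spool: Bystander: standing spool of solder with green flanges, 56 mm across, 42 mm high, loose. Origin: centre of its underside.
- capacitor: Bystander: loose standing orange capacitor with a silver top, 26 mm across, 34 mm high. Origin: centre of its underside.
Mind the look-alikes: they are no part of the job. There is more than one size of the lid; the one meant has the size given above. What is shaped like the pot but brown is not meant.

How it is judged (in metres and radians):
On the way:
1. the lid, turned back, has dropped through the gaps to its seat (z of lid in the frame of pot below 0.04 m and angle between the x axis of lid and the x axis of pot, either way round below 0.45 rad), for 0.1 s.
At the end, for the whole second after the job is handed in: The blue lid sits level (within 7 degrees) and at rest in its pot, its origin less than 40 mm above the pot's origin and within 6 mm of its axis, turned at least 50 degrees clockwise from the gaps (the stop is at about 64), and is released (z of lid in the frame of pot below 0.04 m and angle between the x axis of lid and the x axis of pot, either way round above 0.87 rad and horizontal distance between lid and pot below 0.006 m and angle between lid's own z axis and vertical below 0.12 rad and linear speed of lid below 0.02 m/s); the robot touches nothing.
It fails at once if the lid is lifted off the pot (more than 12 mm above where it rested) (z of lid in the frame of pot above 0.058 m).
It fails at once if the spool is moved more than 20 mm or knocked over (distance of spool from where it was at the start of the episode above 0.02 m or angle between spool's own z axis and vertical above 0.5 rad).
It fails at once if the capacitor is moved more than 20 mm or knocked over (distance of capacitor from where it was at the start of the episode above 0.02 m or angle between capacitor's own z axis and vertical above 0.5 rad).
It also fails if it takes over 40 s, if anything falls off the work surface, if the arm or the gripper's body presses on something with over 40 N, if the wrist force passes 120 N, or if a joint passes its speed limit or range.

ROBOT

A 7-joint arm with a two-finger parallel gripper is mounted at the origin on the work surface. World frame = base frame: x ahead of the robot, y to its left, z up, the work surface at z = 0. Lengths are in mm, angles in rad, forces in N, time in s.
With the tool pointing down it reaches from about 400 to 900 mm from the base axis. Payload 5.5 kg.
Tool frame: the origin (TCP) lies midway between the tips of the shut fingers; the grasp point (between the pads) lies 19 mm behind it (grasp_offset is the distance from the TCP to the grasp point, in mm); z points along the fingers, y is the line along which they close (so a half turn about z gives the same grasp; the last joint's range is limited). The gripper opens to 85 mm and grips with 20 to 120 N. Pads are 22 mm wide; open, the fingers measure 114 mm over their backs; the gripper's body (76 mm by 85 mm) begins 54 mm behind the grasp point. The pads swing forward as they close: fully open they stand 13 mm farther back than shut.
Start: joints at [1.539, 0.501, -0.427, 1.55, 0.221, 1.138, -0.21], TCP at [188.891, -621.949, 204.31] pointing down, gripper open.
Joint ranges: [-2.88, 2.88], [-0.31, 2.03], [-1.54, 1.56], [0.2, 2.42], [-1.41, 4.55], [0.19, 2.02], [-2.57, 2.57]. Speed limits (rad/s): [2.57, 2.57, 3.14, 3.14, 3.14, 3.14, 3.14].

INTERFACE

Orientations are given as a 3x3 rotation matrix whose columns are the frame's x, y, z axes.
In Python, from cell import * gives the robot as it stands.
- The arm moves only by the tool servo_tool, never from a script. Its argument "steps" is text: rows parted by semicolons, each of 7 numbers parted by spaces: the finger opening in cm, from 0 to 8.54, then the shift along the tool's x, y, z in cm, then the turn, a rotation vector about the tool's x, y, z in rad. In form: grip dx dy dz ax ay az; .... A call has exactly 10 rows; each row shifts and turns the commanded pose from where the row before left it, along the tool's axes as they then stand; what a row does not reach is not made up. A row lasts 1/12 s, in which the tool goes at most 41.7 mm and 7.16 degrees, less where a joint would pass 70% of its speed; a pose out of reach is approached as far as the arm can. A call is refused whole if a number of a shift passes 4.17 or a number of a turn 0.125, either way. A call with a gripper value outside its range is refused whole. The fingers move at their own pace and stop on an object; "force" is the grip in N (left out, the last holds). Time passes only in rows, so rows that do not move let the fingers close, or fill a call up. It gives the time, the measured TCP pose, the force, the opening and the grip force at its end, in the units of the state.
- observe(): the state, without advancing time (a new reading comes with each control period).
- capture(name): name is "side" or "top"; returns the picture (480x640x3 uint8, red, green, blue); there is no depth.
- calibration(name): a dict with "intrinsics" (3x3 intrinsics, pixels), "R" (3x3) and "t" (3): a world point X has camera coordinates R X + t. Camera axes: x right, y down, z forward; pixel columns grow to the right and rows downward; lengths in mm; the calibration is good to about 2 mm. A picture is of the moment at which its call begins. calibration takes no time and is no camera call.
- sign_off(): hands the job in; it is judged then, once.
The state is a dict: "clock": time; "joints": joint angles; "qd": joint speeds; "joint_efforts": joint torques, N m; "tcp_pos": TCP position; "eef_rot": TCP orientation; "contact_force": force on the tool from outside, world axes, zero at the start; "ft_torque": the same for the moment, N m; "grip_width": finger opening in mm; "gripper_force": force on a finger pad.
Only numpy, scipy, OpenCV 4.12 (cv2) and the standard library are available. Lean on these libraries where they do the work, as an engineer would, in place of code of your own. Each camera call takes 0.05 s, during which the arm holds its last target. There are 200 camera calls.

## Working session

There is one attempt and no reset: what is moved stays moved. The work goes in short steps, Python scripts to look and compute and a tool call to move; the robot and the scene stay as the last step left them, time stands still between calls to the robot, and variables do not carry over. Pictures are saved under pics/ and viewed, at most 10 in all, crops included, and the job is handed in when it is done.

Besides the shell and the picture viewer there is one more tool, called after "Call:" as name(argument=value, ...) on one line, values as JSON. servo_tool: Moves the arm, as the interface text tells. Its arguments: {"type":"object","properties":{"steps":{"type":"string"},"force":{"type":"number"}},"required":["steps"]}

```bash
mkdir -p pics
python3 - <<'E'
from cell import *
import cv2,numpy as np
for n in("top","side"):
    cv2.imwrite(f"pics/{n}0.png",capture(n)[:,:,::-1]); c=calibration(n); print(n,{k:np.round(v,3).tolist() for k,v in c.items()})
s=observe();print(s["clock"],s["tcp_pos"],np.round(s["eef_rot"],3),s["grip_width"])
E
```

```text
top {'intrinsics': [[504.639, 0.0, 312.846], [0.0, 504.639, 238.357], [0.0, 0.0, 1.0]], 'R': [[-0.006, -1.0, 0.01], [-0.996, 0.005, -0.088], [0.088, -0.011, -0.996]], 't': [2.391, 543.092, 1063.21]}
side {'intrinsics': [[438.573, 0.0, 315.787], [0.0, 438.573, 244.9], [0.0, 0.0, 1.0]], 'R': [[0.778, -0.629, 0.014], [-0.339, -0.438, -0.833], [0.53, 0.643, -0.553]], 't': [-420.973, 247.382, 525.336]}
0.1 [ 188.62356399 -621.34463275  203.35812351] [[ 0.957  0.291 -0.   ]
 [ 0.291 -0.957  0.002]
 [ 0.    -0.002 -1.   ]] 85.28832962023499
```

View pics/top0.png

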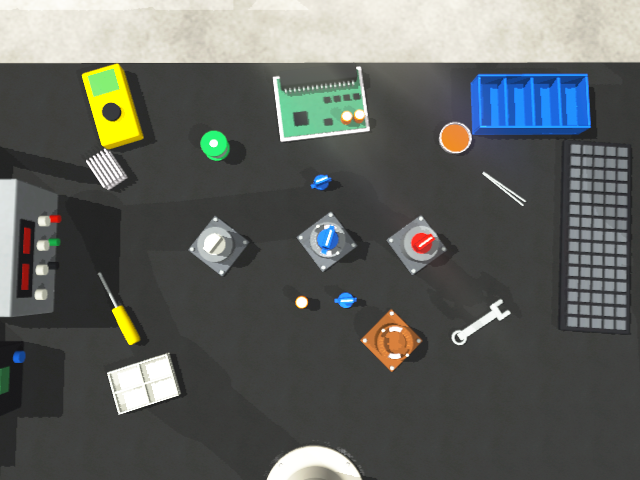

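View pics/side0.png

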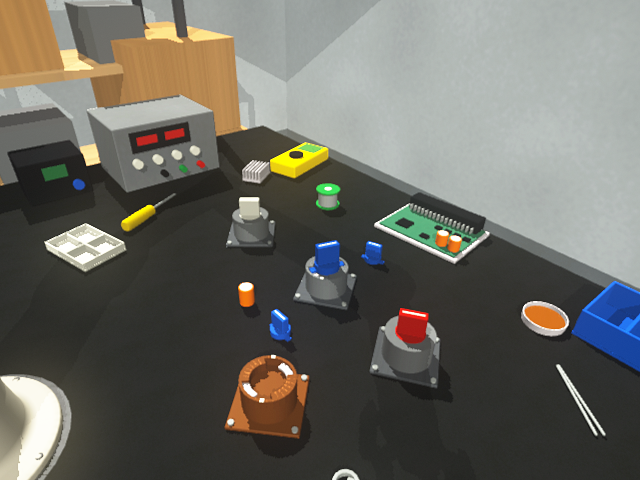

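The blue-lidded pot is near (327,240) in the top view. The spool is at (214,145) and the capacitor at (302,302). I'll zoom in.

```bash
cat > h.py <<'E'
from cell import *
import cv2,numpy as np
def w(n,u,v,z):
    c=calibration(n);R=np.array(c["R"]);t=np.array(c["t"]);d=R.T@np.linalg.solve(c["intrinsics"],[u,v,1.]);o=-R.T@t
    return (o+d*(z-o[2])/d[2])[:2]
def px(n,X):
    c=calibration(n);p=np.array(c["intrinsics"])@(np.array(c["R"])@np.array(X)+c["t"]);return p[:2]/p[2]
E
python3 - <<'E'
from h import *
a=cv2.imread("pics/top0.png")[200:280,280:380];b=cv2.imread("pics/side0.png")[230:310,280:380]
cv2.imwrite("pics/c0.png",cv2.resize(a,None,fx=7,fy=7,interpolation=cv2.INTER_CUBIC))
for u,v,z in((327,240,50),(302,302,34),(346,300,20),(320,182,20),(217,242,50),(422,242,50),(214,145,40)):print(u,v,w("top",u,v,z))
E
```

```text
327 240 [537.18321562 -29.96139512]
302 302 [407.51308225  23.26580632]
346 300 [410.65433075 -70.73989925]
320 182 [666.8809526  -16.88484784]
217 242 [534.11081549 200.77458864]
422 242 [ 531.97278343 -229.99730243]
214 145 [744.4478645  211.28263734]
```

View pics/c0.png

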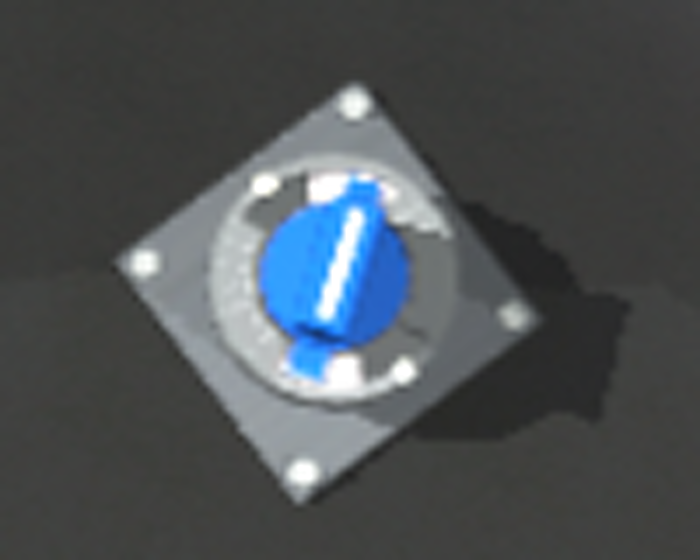

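Rim ticks are at crop (265,185) and (404,370). The white line runs from (324,315) to (357,212). The lid line is clockwise of the ticks, as expected.

Run:
```python
from h import *
f=lambda x,y,z:w("top",280+x/7-.43,200+y/7-.43,z)
A,B=f(265,185,50),f(404,370,50);C,D=f(357,212,96),f(324,315,96)
an=lambda p,q:np.degrees(np.arctan2(*(p-q)[::-1]))
print("pot c",(A+B)/2,an(A,B),np.linalg.norm(A-B));print("lid c",(C+D)/2,an(C,D),np.linalg.norm(C-D))
X=f(334,278,50);print(X)
L=[f(x,y,5) for x,y in((355,102),(145,262),(302,472),(515,315))];print(np.mean(L,0))
```

```text
pot c [538.8990376  -30.67974464] 36.4210363444018 69.55667371095757
lid c [538.93162587 -30.66844411] -18.168700595051543 31.228171085014374
[538.69023311 -30.57168402]
[539.63600726 -30.84924967]
```

Call:
servo_tool(steps="8.5 2.2 -2 0 0 0 0; 8.5 2.2 -2 0 0 0 0; 8.5 2.2 -2 0 0 0 0; 8.5 2.2 -2 0 0 0 0; 8.5 2.2 -2 0 0 0 0; 8.5 2.2 -2 0 0 0 0; 8.5 2.2 -2 0 0 0 0; 8.5 2.2 -2 0 0 0 0; 8.5 2.2 -2 0 0 0 0; 8.5 2.2 -2 0 0 0 0", force=50)

```text
clock: 0.93
tcp_pos: [341.5, -365.1, 204.1]
eef_rot: [[0.957, 0.29, -0.0], [0.29, -0.957, 0.0], [-0.0, -0.0, -1.0]]
contact_force: [0.3, -0.1, 0.0]
grip_width: 85.1
gripper_force: 0.0
```

```bash
cat >> h.py <<'E'
def st(goal=(539,-30.7),ang=None,show=1):
    s=observe();R=np.array(s["eef_rot"]);p=np.array(s["tcp_pos"])
    d=R.T@(np.array([*goal,p[2]])-p)
    print("t",round(s["clock"],2),"p",p.round(1),"xang",np.degrees(np.arctan2(R[1,0],R[0,0])).round(2),"z",R[:,2].round(3),"rem cm",(d/10).round(2),"w",round(s["grip_width"],1),"gf",np.round(s["gripper_force"],1),"F",np.round(s["contact_force"],1),"T",np.round(s["ft_torque"],2))
    print("q",np.round(s["joints"],2))
E
python3 -c "from h import *;st()"
```

```text
t 0.93 p [ 341.5 -365.1  204.1] xang 16.88 z [-0.  0. -1.] rem cm [ 28.61 -26.27   0.  ] w 85.1 gf 0.0 F [ 0.3 -0.1  0. ] T [ 0.03 -0.06 -0.01]
q [ 1.26  0.25 -0.57  1.92  0.16  1.02 -0.65]
```

Call:
servo_tool(steps="8.5 2.4 -2.2 0 0 0 0; 8.5 2.4 -2.2 0 0 0 0; 8.5 2.4 -2.2 0 0 0 0; 8.5 2.4 -2.2 0 0 0 0; 8.5 2.4 -2.2 0 0 0 0; 8.5 2.4 -2.2 0 0 0 0; 8.5 2.4 -2.2 0 0 0 0; 8.5 2.4 -2.2 0 0 0 0; 8.5 2.4 -2.2 0 0 0 0; 8.5 2.4 -2.2 0 0 0 0")

```text
clock: 1.77
tcp_pos: [507.3, -85.1, 204.1]
eef_rot: [[0.957, 0.29, -0.0], [0.29, -0.957, -0.0], [-0.0, 0.0, -1.0]]
contact_force: [1.2, -0.8, 0.2]
grip_width: 85.0
gripper_force: 0.0
```

Call:
servo_tool(steps="8.5 2.3 -2.1 0 0 0 0; 8.5 2.3 -2.1 0 0 0 0; 8.5 0 0 0 0 0 0.12; 8.5 0 0 0 0 0 0.12; 8.5 0 0 0 0 0 0.12; 8.5 0 0 0 0 0 0.12; 8.5 0 0 0 0 0 0.12; 8.5 0 0 0 0 0 0.013; 8.5 0 0 0 0 0 0; 8.5 0 0 0 0 0 0")

```text
clock: 2.6
tcp_pos: [538.7, -32.8, 204.2]
eef_rot: [[0.951, -0.31, -0.0], [-0.31, -0.951, -0.0], [-0.0, 0.0, -1.0]]
contact_force: [-0.1, 0.4, -0.1]
grip_width: 85.1
gripper_force: 0.0
```

Run:
```python
from h import *
st()
b=capture("side")[180:330,240:440];cv2.imwrite("pics/s1.png",cv2.resize(b,None,fx=4,fy=4,interpolation=cv2.INTER_CUBIC)[:,:,::-1])
```

```text
t 2.6 p [538.7 -32.8 204.2] xang -18.03 z [-0. -0. -1.] rem cm [-0.03 -0.21 -0.  ] w 85.1 gf 0.0 F [-0.1  0.4 -0.1] T [ 0.02 -0.06 -0.01]
q [ 0.53  0.33 -0.63  1.82  0.23  1.06 -2.07]
```

View pics/s1.png

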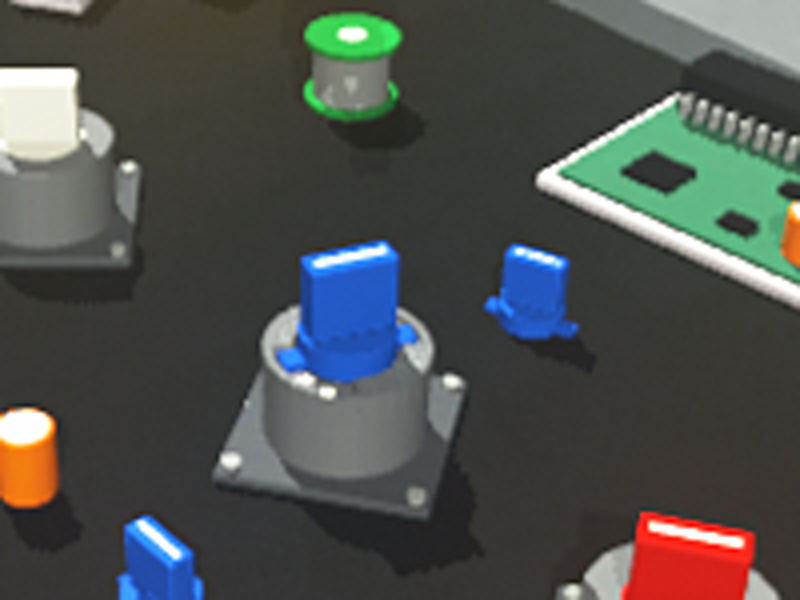

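Run:
```python
from h import *
print(px("side",[539,-33,204]),px("side",[539,-31,96]),px("side",[539,-31,46]), px("top",[539,-33,204]))
for n in("side","top"):
    cv2.imwrite(f"pics/{n}2.png",capture(n)[:,:,::-1])
cv2.imwrite("pics/m2.png",np.hstack([cv2.resize(cv2.imread(f"pics/{n}2.png"),(400,300)) for n in("side","top")]))
```

```text
[329.90490338 186.2205575 ] [327.06665256 244.01502385] [326.24710373 267.90358932] [331.94512083 231.76141559]
```

View pics/m2.png

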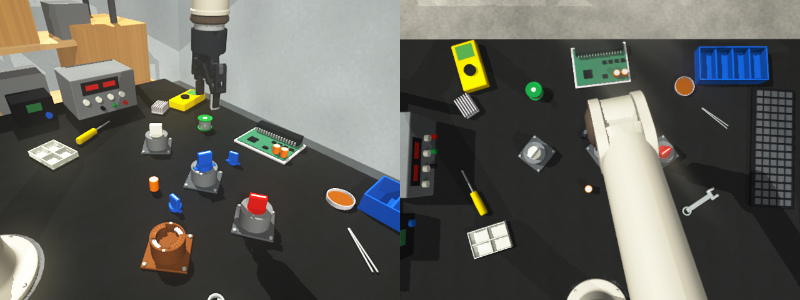

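The side view shows the open gripper above the pot, with the fingertips near full-image (341,170). That is clear, so I'm descending.

Call:
servo_tool(steps="8.5 0 -0.2 2 0 0 0; 8.5 0 0 2 0 0 0; 8.5 0 0 2 0 0 0; 8.5 0 0 2 0 0 0; 8.5 0 0 2 0 0 0; 5 0 0 2 0 0 0; 4.5 0 0 1 0 0 0; 4 0 0 0.7 0 0 0; 4 0 0 0 0 0 0; 4 0 0 0 0 0 0")

```text
clock: 3.58
tcp_pos: [539.8, -30.8, 67.7]
eef_rot: [[0.95, -0.313, 0.0], [-0.313, -0.95, 0.0], [0.0, -0.0, -1.0]]
contact_force: [0.2, -0.1, 0.2]
grip_width: 40.1
gripper_force: 0.0
```

Run:
```python
from h import *
st()
b=capture("side")[180:330,240:440];cv2.imwrite("pics/s3.png",cv2.resize(b,None,fx=4,fy=4,interpolation=cv2.INTER_CUBIC)[:,:,::-1])
```

```text
t 3.58 p [539.8 -30.8  67.7] xang -18.21 z [ 0.  0. -1.] rem cm [-0.08  0.01 -0.  ] w 40.1 gf 0.0 F [ 0.2 -0.1  0.2] T [ 0.03 -0.05  0.03]
q [ 0.45  0.52 -0.55  1.93  0.37  0.8  -2.2 ]
```

View pics/s3.png

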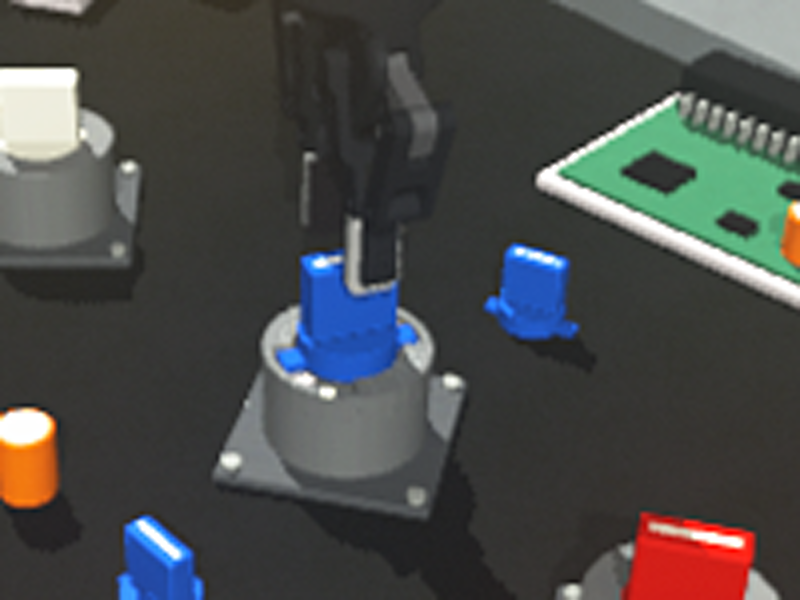

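The fingers straddle the bar, with the near tip at crop (370,290). Closing now.

Call:
servo_tool(steps="1 0 0 0 0 0 0; 1 0 0 0 0 0 0; 1 0 0 0 0 0 0; 1 0 0 0 0 0 0; 1 0 0 0 0 0 0; 1 0 0 0 0 0 0; 1 0 0 0 0 0 0; 1 0 0 0 0 0 0; 1 0 0 0 0 0 0; 1 0 0 0 0 0 0", force=50)

```text
clock: 4.47
tcp_pos: [540.4, -30.9, 68.4]
eef_rot: [[0.95, -0.313, 0.002], [-0.313, -0.95, -0.0], [0.002, -0.0, -1.0]]
contact_force: [-0.0, 0.2, 6.7]
grip_width: 11.4
gripper_force: 49.2
```

```bash
python3 -c "from h import *;st()"
```

```text
t 4.47 p [540.4 -30.9  68.4] xang -18.22 z [ 0.002 -0.    -1.   ] rem cm [-0.14  0.03 -0.  ] w 11.4 gf 49.2 F [-0.   0.2  6.7] T [0.05 0.18 0.02]
q [ 0.45  0.52 -0.56  1.93  0.37  0.8  -2.2 ]
```

Call:
servo_tool(steps="1 0 0 0 0 0 -0.07; 1 0 0 0 0 0 -0.07; 1 0 0 0 0 0 -0.07; 1 0 0 0 0 0 -0.07; 1 0 0 0 0 0 -0.07; 1 0 0 0 0 0 -0.07; 1 0 0 0 0 0 -0.07; 1 0 0 0 0 0 -0.07; 1 0 0 0 0 0 -0.07; 1 0 0 0 0 0 -0.07")

```text
clock: 5.3
tcp_pos: [540.7, -31.1, 68.4]
eef_rot: [[0.927, 0.375, 0.002], [0.375, -0.927, -0.0], [0.002, 0.001, -1.0]]
contact_force: [0.2, -0.5, 4.5]
grip_width: 11.2
gripper_force: 48.8
```

```bash
python3 -c "from h import *;st()"
```

```text
t 5.3 p [540.7 -31.1  68.4] xang 22.05 z [ 0.002 -0.    -1.   ] rem cm [-0.14 -0.1  -0.  ] w 11.2 gf 48.8 F [ 0.2 -0.5  4.5] T [ 0.   -0.04 -0.05]
q [ 0.57  0.56 -0.72  1.93  0.49  0.83 -1.6 ]
```

Call:
servo_tool(steps="1 -0.05 -0.05 0.05 0 0 -0.05; 1 -0.05 0 0.05 0 0 -0.05; 1 0 0 0.05 0 0 -0.05; 1 0 0 0.05 0 0 -0.05; 1 0 0 0.05 0 0 -0.05; 1 0 0 0.1 0 0 0; 1 0 0 0.1 0 0 0; 1 0 0 0.1 0 0 0; 1 0 0 0 0 0 0; 1 0 0 0 0 0 0")

```text
clock: 6.13
tcp_pos: [538.2, -30.9, 61.7]
eef_rot: [[0.807, 0.59, -0.0], [0.59, -0.807, -0.0], [-0.0, 0.0, -1.0]]
contact_force: [0.6, -0.9, -0.9]
grip_width: 11.0
gripper_force: 48.6
```

```bash
python3 -c "from h import *;st()"
```

```text
t 6.13 p [538.2 -30.9  61.7] xang 36.17 z [-0. -0. -1.] rem cm [ 0.07  0.03 -0.  ] w 11.0 gf 48.6 F [ 0.6 -0.9 -0.9] T [-0.   -0.09  0.01]
q [ 0.61  0.59 -0.77  1.93  0.55  0.84 -1.39]
```

It is descending freely through the gap. I'll push the rest of the way.

Call:
servo_tool(steps="1 0 0 0.1 0 0 0; 1 0 0 0.1 0 0 0; 1 0 0 0.1 0 0 0; 1 0 0 0.05 0 0 0; 1 0 0 0.05 0 0 0; 1 0 0 0 0 0 0; 1 0 0 0 0 0 0; 1 0 0 0 0 0 0; 1 0 0 0 0 0 0; 1 0 0 0 0 0 0")

```text
clock: 6.97
tcp_pos: [538.5, -30.5, 58.5]
eef_rot: [[0.807, 0.591, 0.0], [0.591, -0.807, -0.0], [0.0, 0.0, -1.0]]
contact_force: [-1.4, 0.9, 4.1]
grip_width: 11.1
gripper_force: 53.5
```

```bash
python3 -c "from h import *;st()"
```

```text
t 6.97 p [538.5 -30.5  58.5] xang 36.22 z [ 0. -0. -1.] rem cm [0.03 0.04 0.  ] w 11.1 gf 53.5 F [-1.4  0.9  4.1] T [0.11 0.44 0.  ]
q [ 0.61  0.6  -0.77  1.93  0.55  0.83 -1.4 ]
```

It seated: 9.9 mm of drop, then floor contact. Now turning forward.

Call:
servo_tool(steps="1 0 0 -0.03 0 0 0.08; 1 0 0 0 0 0 0.1; 1 0 0 0 0 0 0.1; 1 0 0 0 0 0 0.1; 1 0 0 0 0 0 0.1; 1 0 0 0 0 0 0.1; 1 0 0 0 0 0 0.1; 1 0 0 0 0 0 0.1; 1 0 0 0 0 0 0.1; 1 0 0 0 0 0 0.08")

```text
clock: 7.8
tcp_pos: [538.9, -30.9, 58.6]
eef_rot: [[0.945, -0.327, 0.001], [-0.327, -0.945, -0.0], [0.001, -0.0, -1.0]]
contact_force: [0.2, 0.1, 2.7]
grip_width: 10.9
gripper_force: 51.1
```

```bash
python3 -c "from h import *;st()"
```

```text
t 7.8 p [538.9 -30.9  58.6] xang -19.08 z [ 0.001 -0.    -1.   ] rem cm [ 0.   -0.02  0.  ] w 10.9 gf 51.1 F [0.2 0.1 2.7] T [-0.03 -0.01  0.07]
q [ 0.44  0.53 -0.54  1.94  0.38  0.78 -2.22]
```

Call:
servo_tool(steps="1 0 0 0 0 0 0.03; 1 0 0 0 0 0 0.03; 1 0 0 0 0 0 0.03; 1 0 0 0 0 0 0.03; 1 0 0 0 0 0 0.03; 1 0 0 0 0 0 0.02; 1 0 0 0 0 0 0; 1 0 0 0 0 0 0; 1 0 0 0 0 0 0; 1 0 0 0 0 0 0")

```text
clock: 8.63
tcp_pos: [540.1, -29.9, 59.4]
eef_rot: [[0.879, -0.477, 0.003], [-0.477, -0.879, 0.001], [0.003, -0.002, -1.0]]
contact_force: [0.1, 1.5, 6.2]
grip_width: 10.1
gripper_force: 3.4
```

```bash
python3 -c "from h import *;st()"
```

```text
t 8.63 p [540.1 -29.9  59.4] xang -28.5 z [ 0.003  0.001 -1.   ] rem cm [-0.06  0.12 -0.  ] w 10.1 gf 3.4 F [0.1 1.5 6.2] T [ 0.41 -0.17 -0.01]
q [ 0.41  0.52 -0.5   1.94  0.35  0.77 -2.36]
```

The grip force fell off, so I'll look before releasing.

Run:
```python
from h import *
b=capture("side")[180:330,240:440];cv2.imwrite("pics/s4.png",cv2.resize(b,None,fx=4,fy=4,interpolation=cv2.INTER_CUBIC)[:,:,::-1])
```

```text
(no output)
```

View pics/s4.png

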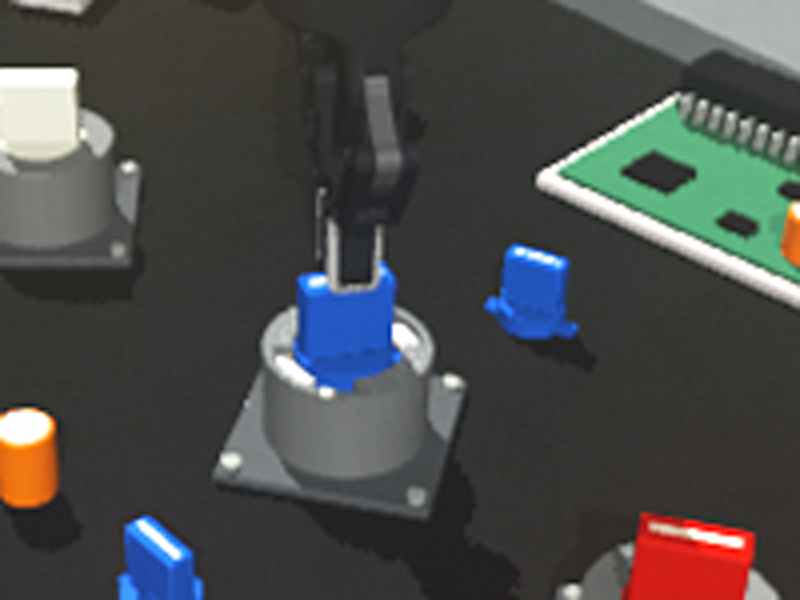

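The lid is down in the pot. The pads hold only the upper part of the bar, with the tip at crop (355,288). I'll open, go 6 mm lower, regrip to full closure and confirm the stop.

Call:
servo_tool(steps="4 0 0 0 0 0 0; 4 0 0 0 0 0 0; 4 0 0 0 0 0 0; 4 0 0 0 0 0 0; 4 0 0.05 0.4 0 0 0; 4 0 0 0.3 0 0 0; 4 0 0 0 0 0 0; 4 0 0 0 0 0 0; 4 0 0 0 0 0 0; 4 0 0 0 0 0 0")

```text
clock: 9.52
tcp_pos: [538.1, -31.3, 51.1]
eef_rot: [[0.878, -0.478, 0.0], [-0.478, -0.878, 0.0], [-0.0, -0.0, -1.0]]
contact_force: [0.0, 0.5, 0.3]
grip_width: 40.1
gripper_force: 0.0
```

```bash
python3 -c "from h import *;st()"
```

```text
t 9.52 p [538.1 -31.3  51.1] xang -28.55 z [ 0.  0. -1.] rem cm [ 0.05 -0.1   0.  ] w 40.1 gf 0.0 F [0.  0.5 0.3] T [-0.01 -0.03  0.02]
q [ 0.4   0.53 -0.5   1.94  0.36  0.76 -2.37]
```

Call:
servo_tool(steps="0 0 0 0 0 0 0; 0 0 0 0 0 0 0; 0 0 0 0 0 0 0; 0 0 0 0 0 0 0; 0 0 0 0 0 0 0; 0 0 0 0 0 0 0; 0 0 0 0 0 0 0; 0 0 0 0 0 0 0; 0 0 0 0 0 0 0; 0 0 0 0 0 0 0", force=50)

```text
clock: 10.35
tcp_pos: [538.5, -31.0, 51.4]
eef_rot: [[0.879, -0.478, 0.001], [-0.478, -0.879, 0.0], [0.001, -0.001, -1.0]]
contact_force: [-0.4, 2.2, 5.5]
grip_width: 14.9
gripper_force: 47.2
```

```bash
python3 -c "from h import *;st()"
```

```text
t 10.35 p [538.5 -31.   51.4] xang -28.53 z [ 0.001  0.    -1.   ] rem cm [ 0.03 -0.05  0.  ] w 14.9 gf 47.2 F [-0.4  2.2  5.5] T [0.41 0.03 0.42]
q [ 0.4   0.53 -0.5   1.94  0.36  0.75 -2.37]
```

Call:
servo_tool(steps="0 0 0 0 0 0 0.02; 0 0 0 0 0 0 0.02; 0 0 0 0 0 0 0.02; 0 0 0 0 0 0 0; 0 0 0 0 0 0 0; 0 0 0 0 0 0 0; 0 0 0 0 0 0 0; 0 0 0 0 0 0 0; 0 0 0 0 0 0 0; 0 0 0 0 0 0 0")

```text
clock: 11.18
tcp_pos: [538.5, -31.0, 51.5]
eef_rot: [[0.849, -0.528, 0.001], [-0.528, -0.849, -0.0], [0.001, -0.0, -1.0]]
contact_force: [-0.3, 1.2, 5.3]
grip_width: 14.5
gripper_force: 59.2
```

```bash
python3 -c "from h import *;st()"
```

```text
t 11.18 p [538.5 -31.   51.5] xang -31.86 z [ 0.001 -0.    -1.   ] rem cm [ 0.03 -0.05  0.  ] w 14.5 gf 59.2 F [-0.3  1.2  5.3] T [0.33 0.09 0.87]
q [ 0.39  0.53 -0.48  1.94  0.35  0.75 -2.42]
```

Torque has risen to 0.87 N m, so the lid is at its stop. Releasing and retracting.

Call:
servo_tool(steps="0 0 0 0 0 0 -0.03; 0 0 0 0 0 0 -0.03; 6 0 0 0 0 0 0; 6 0 0 0 0 0 0; 6 0 0 0 0 0 0; 6 0 0 0 0 0 0; 6 0 0 0 0 0 0; 6 0 0 -1 0 0 0; 6 0 0 -2 0 0 0; 6 0 0 -2 0 0 0")

```text
clock: 12.02
tcp_pos: [537.2, -31.2, 101.5]
eef_rot: [[0.878, -0.478, -0.002], [-0.478, -0.878, 0.0], [-0.002, 0.001, -1.0]]
contact_force: [0.5, 0.9, 0.2]
grip_width: 60.2
gripper_force: 0.0
```

Call:
servo_tool(steps="6 0 0 -2 0 0 0; 6 0 0 -3 0 0 0; 6 0 0 -3 0 0 0; 6 0 3.5 -1 0 0 0; 6 0 3.5 0 0 0 0; 6 0 3.5 0 0 0 0; 6 0 3.5 0 0 0 0; 6 0 3.5 0 0 0 0; 6 0 3.5 0 0 0 0; 6 0 3 0 0 0 0")

```text
clock: 12.85
tcp_pos: [421.9, -244.2, 192.0]
eef_rot: [[0.878, -0.479, 0.0], [-0.479, -0.878, -0.001], [0.001, 0.001, -1.0]]
contact_force: [-0.0, 0.2, 0.0]
grip_width: 59.8
gripper_force: 0.0
```

Run:
```python
from h import *
st()
a=capture("top")[200:280,280:380];b=capture("side")[230:310,280:380]
cv2.imwrite("pics/f.png",np.hstack([cv2.resize(i,None,fx=4,fy=4,interpolation=cv2.INTER_CUBIC) for i in (a,b)])[:,:,::-1])
```

```text
t 12.85 p [ 421.9 -244.2  192. ] xang -28.62 z [ 0.    -0.001 -1.   ] rem cm [ 5.000e-02 -2.435e+01 -2.000e-02] w 59.8 gf 0.0 F [-0.   0.2  0. ] T [-0.01 -0.01  0.01]
q [ 0.89  0.22 -0.48  1.96  0.12  0.98 -1.71]
```

View pics/f.png

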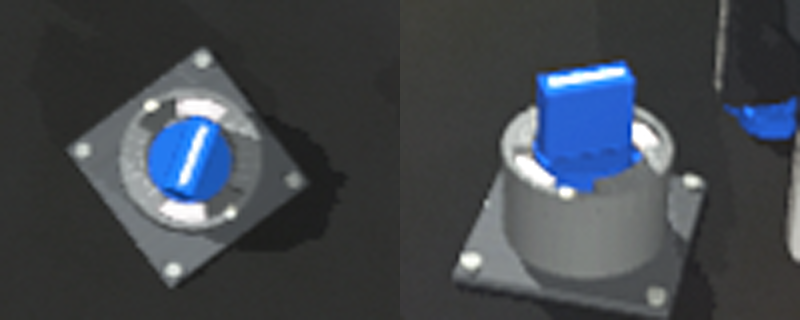

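The lid is seated and flush. Its line runs (184,183)–(205,130) in the left half, about 22° clockwise of +x. I'll measure it precisely.

Run:
```python
from h import *
a=cv2.resize(capture("top")[200:280,280:380],None,fx=8,fy=8,interpolation=cv2.INTER_CUBIC)
m=(a.min(2)>150).astype(np.uint8);n,l,s,c=cv2.connectedComponentsWithStats(m)
f=lambda x,y,z:w("top",280+x/8-.44,200+y/8-.44,z)
for i in range(1,n):
    if s[i,4]>60:
        ys,xs=np.where(l==i);r=cv2.fitLine(np.c_[xs,ys].astype(np.float32),cv2.DIST_L2,0,.01,.01).ravel()
        p=f(*c[i],86);q=f(*(c[i]+60*r[:2]),86);d=q-p;print(c[i].round(),s[i,2:],p.round(1),np.degrees(np.arctan2(d[1],d[0])).round(1))
```

```text
[404. 120.] [ 30  28 646] [586.2 -35.3] -64.9
[414. 220.] [ 173   94 5506] [560.4 -37.5] -113.5
[301. 211.] [ 36  31 698] [563.   -8.8] -56.4
[385. 311.] [  56  118 2176] [537.4 -30.1] -21.4
[261. 275.] [ 9 10 65] [546.8   1.4] -19.1
[283. 282.] [ 16  14 171] [544.7  -4.1] -65.3
[165. 300.] [ 28  28 633] [540.3  25.8] -49.0
[254. 299.] [ 9 10 63] [540.4   3.3] -13.9
[280. 317.] [ 17  38 337] [535.8  -3.3] -169.3
[334. 403.] [ 229  140 9438] [514.  -16.8] -117.9
[346. 539.] [ 34  30 791] [479.4 -19.8] -78.4
```

```bash
python3 -c "from cell import *;print(sign_off())"
```

```text
the job is handed in; nothing more can be done
None
```

The blue lid dropped about 10 mm into its thread, was turned clockwise until the torque rose at the stop, and was released before I handed the job in at about 13 s of the 40 s; no verdict came back. It now measures about 58° past the gap (50° needed, stop nominally about 64°), and my slight back-turn before release may have eased it a few degrees off the stop. I did not re-measure the spool and capacitor at the end, but the arm was never moved near them.

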